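# Find the push-button that still snaps in

## Robot

A 6-joint arm with a two-finger parallel gripper is mounted at the origin on the work surface. World frame = base frame: x ahead of the robot, y to its left, z up, the work surface at z = 0. Lengths are in m, angles in rad, forces in N, time in s.
With the tool pointing down it reaches from about 0.35 to 0.85 m from the base axis. Payload 8.1 kg.
Tool frame: the origin (TCP) lies on the front face of the gripper's body, between the roots of the fingers; the fingertips stand 84 mm ahead of it and the grasp point (between the pads) lies 65 mm ahead of it; x points along the fingers, y is the direction in which the jaws open and shut, and the axes are right-handed (so a half turn about x gives the same grasp; the last joint's range is limited). The gripper opens to 93 mm and grips with 3 to 60 N. Pads are 15 mm wide; open, the fingers measure 128 mm over their backs; the gripper's body (75 mm by 188 mm) begins 65 mm behind the grasp point.
Start: joints at [1.055, 0.13, 1.488, -0, 1.523, -0.085], TCP at [0.251, 0.545, 0.303] pointing down, gripper open.
Joint ranges: [-2.96, 2.96], [-0.89, 2.26], [0.02, 2.5], [-1.34, 4.48], [0, 2.73], [-2.66, 2.66]. Speed limits (rad/s): [2.39, 2.39, 2.79, 3.14, 3.14, 3.14].

## Interface

Orientations are given as a rotation vector (axis times angle).
In Python, from plant import telemetry, read_camera, camera_params, robot gives the robot as it stands.
- The arm moves only by the tool step_arm, never from a script. Its argument "commands" is a list of rows, each an object with "xyz": the shift along the tool's x, y, z in mm, a list of three; "turn": the turn, a rotation vector about the tool's x, y, z in rad, a list of three; "grip": the finger opening in mm, from 0 to 93. In form: [{"xyz": [dx, dy, dz], "turn": [ax, ay, az], "grip": grip}, ...]. A call has 1 to 12 rows; each row is the pose to reach, as a shift and turn from the pose commanded when the call began, along the tool's axes at that moment; what a row does not reach only later rows make up. A row lasts 1/8 s, in which the tool goes at most 62.5 mm and 10.7 degrees, less where a joint would pass 70% of its speed; a pose out of reach is approached as far as the arm can. A call with a gripper value outside its range is refused whole. The fingers move at their own pace and stop on an object; "force" is the grip in N (left out, the last holds). Time passes only in rows, so rows that repeat a pose let the fingers close. It gives the time, the measured TCP pose, the force and the opening at its end, in the units of the state.
- telemetry.read_state(): the state, without advancing time (a new reading comes with each control period).
- read_camera(name): name is "scene" or "top" or "wrist"; returns the picture (480x640x3 uint8, red, green, blue); there is no depth.
- camera_params(name): a dict with "mtx" (3x3 intrinsics, pixels), "rvec" (rotation vector, rad) and "tvec" (3), from world to camera coordinates, as OpenCV has them. Camera axes: x right, y down, z forward; pixel columns grow to the right and rows downward; lengths in m; the calibration is good to about 2 mm. A picture is of the moment at which its call begins: read the wrist's pose just before it. camera_params takes no time and is no camera call; for the wrist camera it gives the pose at the moment of the call.
- robot.close_job(): hands the job in, once; it reports no verdict.
The state is a dict: "t": time; "q": joint angles; "dq": joint speeds; "joint_torque": joint torques, N m; "tool_pos": TCP position; "orientation": TCP orientation; "force": force on the tool from outside, world axes, zero at the start; "wrist_torque": the same for the moment, N m; "opening": finger opening in m.
Only numpy, scipy, OpenCV 4.12 (cv2) and the standard library are available. Lean on these libraries where they do the work, as an engineer would, in place of code of your own. Each camera call takes 0.05 s, during which the arm holds its last target. There are 200 camera calls.

## Task

Of the three green push-buttons on the lab bench only one still snaps over and stays in; the other two are worn and stay soft. Press them one at a time, slowly and gently with the closed gripper, until you feel one snap; leave that one pushed in, and press no other after it.

Things in the scene. Friction and masses are not known exactly. Their poses are not given: they have to be found in the camera images.
- key_a: one of three identical push-buttons: green round cap, 36 mm across, yellow stem, in the middle of a grey 74 x 74 x 45 mm box fixed to the bench. Origin: centre of the cap's flat top, 75 mm above the bench when out; z up. It moves straight down, 17 mm at most, cushioned at the end. Good and worn ones look alike; any of the three may be the good one.
- key_b: looks the same as key_a, same sizes and origin. Feel of a good one, whichever it is: 1 N at first, 4 to 5 N at 5 to 6 mm down, then it suddenly gives way, drops from under the finger and stays 9 mm down (top 66 mm above the bench); at 8 mm nothing pushes back. Feel of a worn one: grows evenly, 1 N at first, 2.7 N at 8 mm, 4 N at 14 mm (rubber stop); springs back out when let go.
- key_c: looks the same as key_a, same sizes and origin; see key_b for how good and worn ones feel.
Things that resemble listed ones, but are neither listed nor needed, are in the scene too. What is shaped like the part that bears key_a but brown or purple is not meant.

How it is judged:
By the outcome, as a careful person would: the job done as asked, in the order asked, and still so for the second after the job is handed in, with the robot touching nothing.
It also fails if it takes over 48 s, if anything falls off the work surface, if the arm or the gripper's body presses on something with over 40 N, if the wrist force passes 120 N, or if a joint passes its speed limit or range.

## Working session

There is one attempt and no reset: what is moved stays moved. The work goes in short steps, Python scripts to look and compute and a tool call to move; the robot and the scene stay as the last step left them, time stands still between calls to the robot, and variables do not carry over. Pictures are saved under pics/ and viewed, about 8 in all and at most 12, crops included, and the job is handed in when it is done.

Besides the shell and the picture viewer there is one more tool, called after "Request:" as name(argument=value, ...), one argument or row to a line, values as JSON. step_arm: Moves the arm, as the interface text tells. Its arguments: {"type":"object","properties":{"commands":{"type":"array"},"force":{"type":"number"}},"required":["commands"]}

```bash
mkdir -p pics; cat > h.py <<'E'
import sys; sys.path.insert(0,'.')
import numpy as np, cv2
from plant import telemetry, read_camera, camera_params, robot
def ray(p,uv,z):
    R=cv2.Rodrigues(np.array(p['rvec'],float))[0]; t=np.array(p['tvec'],float).ravel()
    d=R.T@np.linalg.inv(np.array(p['mtx']))@np.array([uv[0],uv[1],1.]); c=-R.T@t
    return c+d*(z-c[2])/d[2]
def greens(im):
    h=cv2.cvtColor(im,cv2.COLOR_RGB2HSV); m=cv2.inRange(h,(40,70,40),(90,255,255))
    n,l,s,c=cv2.connectedComponentsWithStats(m)
    return [(c[i].round(1),s[i]) for i in range(1,n) if s[i][4]>25]
E
python3 - <<'E'
from h import *
print(telemetry.read_state())
for n in('top','scene'):
    p=camera_params(n); im=read_camera(n); cv2.imwrite(f'pics/{n}1.png',im[:,:,::-1])
    for c,s in greens(im): print(n,c,s,ray(p,c,.075).round(4))
E
```

```text
{'t': 0.0, 'q': array([ 1.05464334e+00,  1.31150363e-01,  1.48927657e+00,  1.68636692e-05,
        1.52299967e+00, -8.54258494e-02]), 'dq': array([ 0.00035445,  0.00024822, -0.00134037, -0.00115002, -0.00047581,
       -0.00010924]), 'joint_torque': array([-1.81417519e-03, -5.59813786e+01, -4.91774404e+01,  7.65848416e-02,
        3.53486929e-02, -1.81311766e-04]), 'tool_pos': array([0.2503022 , 0.54483923, 0.30169525]), 'orientation': array([ 0.33646442,  1.54483024, -0.33922566]), 'force': array([ 0.47362249,  0.28194155, -0.16993765]), 'wrist_torque': array([ 0.01732701,  0.00894979, -0.06778355]), 'opening': 0.09305384961842235}
top [385.5 188.4] [378 181  16  16 211] [ 0.6669 -0.1582  0.075 ]
top [466.4 237.9] [458 231  18  15 220] [ 0.5587 -0.3298  0.075 ]
top [186.9 246.1] [179 238  17  17 224] [0.5447 0.2682 0.075 ]
top [401.1 247.2] [393 239  17  17 211] [ 0.5396 -0.1893  0.075 ]
top [300.5 265.6] [293 258  16  16 203] [0.5017 0.026  0.075 ]
scene [174.8 177. ] [165 169  20  17 271] [ 0.5581 -0.333   0.075 ]
scene [243.9 196.3] [235 188  19  18 265] [ 0.54   -0.1919  0.075 ]
scene [358.2 222.6] [349 213  19  20 292] [0.5006 0.0244 0.075 ]
scene [223.8 256.5] [214 248  20  18 293] [ 0.668  -0.1597  0.075 ]
scene [479.6 295.6] [470 286  21  20 332] [0.546  0.2677 0.075 ]
```

View pics/top1.png

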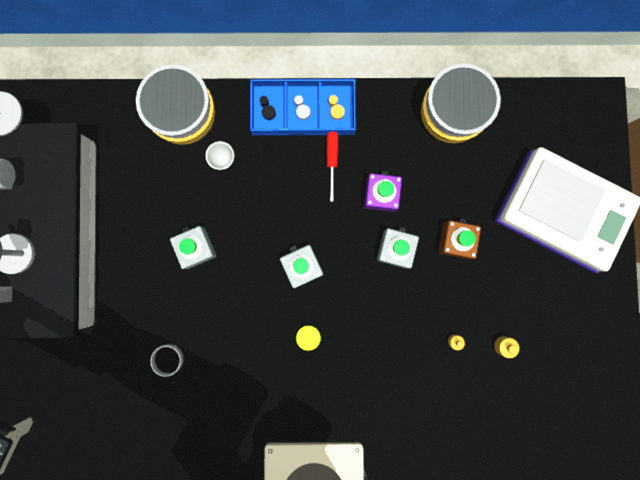

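View pics/scene1.png

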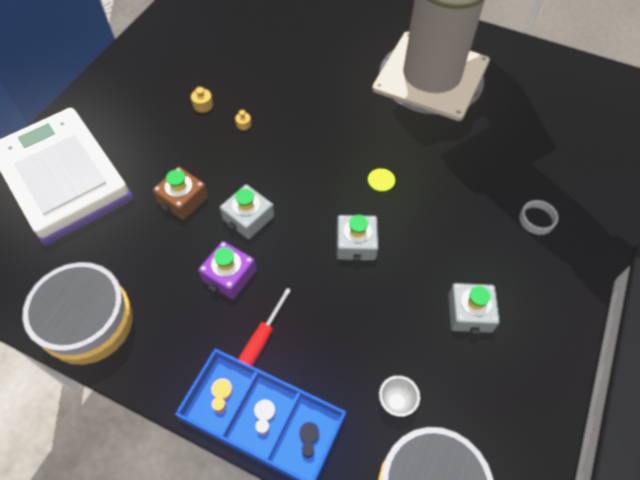

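Candidates for the wanted buttons in the top view:
- Grey boxes at (187,246), (301,266) and (401,247): these are wanted.
- Purple box at (386,188) and brown box at (466,238): not meant.
- Yellow disc at (308,338): not a button.

I'll check the three grey ones in one crop and work out the moves.

```bash
cat >> h.py <<'E'
K={'L':(.545,.268),'M':(.501,.025),'R':(.540,-.1905)}
def moves(tipz=None):
    s=telemetry.read_state(); R=cv2.Rodrigues(np.array(s['orientation']))[0]
    print('t',s['t'],'pos',s['tool_pos'].round(4),'F',s['force'].round(2),'open',s['opening'],'\naxes\n',R.round(3))
    for k,(x,y) in K.items():
        for z in (.11,.080): print(k,z,(R.T@(np.array([x,y,z+.084])-s['tool_pos'])*1000).round(1))
E
python3 - <<'E'
from h import *
moves()
s=telemetry.read_state(); R=cv2.Rodrigues(np.array(s['orientation']))[0]
for w in((.26,.30,.302),(.545,.268,.25)): print(w,(R.T@(np.array(w)-s['tool_pos'])*1000).round())
im=cv2.imread('pics/top1.png'); cv2.imwrite('pics/crop.png',cv2.resize(im[160:300,160:490],None,fx=2.4,fy=2.4))
E
```

```text
t 0.1 pos [0.2503 0.5449 0.3018] F [-0.79 -0.68 -0.13] open 0.09304200971567411 
axes
 [[-0.001  0.418  0.909]
 [-0.001  0.909 -0.418]
 [-1.    -0.002 -0.   ]]
L 0.11 [ 107.9 -128.3  383.4]
L 0.08 [ 137.9 -128.3  383.4]
M 0.11 [ 108.3 -367.5  444.9]
M 0.08 [ 138.3 -367.5  444.9]
R 0.11 [ 108.6 -547.   570.3]
R 0.08 [ 138.6 -547.   570.3]
(0.26, 0.3, 0.302) [   0. -218.  111.]
(0.545, 0.268, 0.25) [  52. -128.  383.]
```

View pics/crop.png

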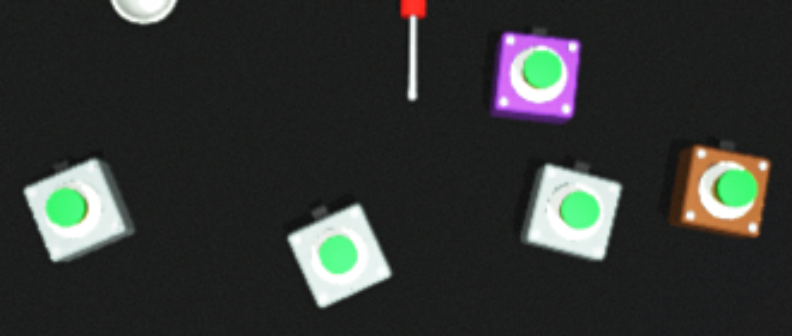

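The crop shows three grey boxes with green caps at crop pixels (66,207), (338,254) and (580,210). The purple and brown ones are excluded. I'll go over the left button first.

Request:
step_arm(
  commands=[
    {"xyz": [0, -48, 38], "turn": [0, 0, 0], "grip": 0},
    {"xyz": [0, -96, 76], "turn": [0, 0, 0], "grip": 0},
    {"xyz": [0, -143, 113], "turn": [0, 0, 0], "grip": 0},
    {"xyz": [0, -190, 150], "turn": [0, 0, 0], "grip": 0},
    {"xyz": [20, -178, 200], "turn": [0, 0, 0], "grip": 0},
    {"xyz": [40, -165, 250], "turn": [0, 0, 0], "grip": 0},
    {"xyz": [60, -152, 300], "turn": [0, 0, 0], "grip": 0},
    {"xyz": [80, -138, 345], "turn": [0, 0, 0], "grip": 0},
    {"xyz": [108, -128, 383], "turn": [0, 0, 0], "grip": 0},
    {"xyz": [108, -128, 383], "turn": [0, 0, 0], "grip": 0},
    {"xyz": [108, -128, 383], "turn": [0, 0, 0], "grip": 0},
  ],
  force=20,
)

```text
t: 1.48
tool_pos: [0.5446, 0.269, 0.1945]
orientation: [0.338, 1.545, -0.338]
force: [0.0, 0.5, -0.1]
opening: 0.0002
```

```bash
python3 - <<'E'
from h import *
moves()
for n in ('wrist','top'):
    p=camera_params(n); im=read_camera(n); cv2.imwrite(f'pics/{n}2.png',im[:,:,::-1])
    for c,s in greens(im): print(n,c,s,ray(p,c,.075).round(4))
E
```

```text
t 1.475 pos [0.5446 0.269  0.1945] F [ 0.04  0.49 -0.09] open 0.00021431664902718994 
axes
 [[-0.001  0.418  0.909]
 [-0.     0.909 -0.418]
 [-1.    -0.001 -0.001]]
L 0.11 [ 0.5 -0.7  0.8]
L 0.08 [30.5 -0.7  0.8]
M 0.11 [   0.6 -239.9   62.3]
M 0.08 [  30.6 -239.9   62.4]
R 0.11 [   0.6 -419.4  187.8]
R 0.08 [  30.6 -419.4  187.8]
wrist [318.6 271.9] [ 286  246   67   66 2663] [0.5389 0.2701 0.075 ]
top [385.5 188.4] [378 181  16  16 211] [ 0.6669 -0.1582  0.075 ]
top [466.4 237.9] [458 230  18  17 224] [ 0.5587 -0.3298  0.075 ]
top [401.2 247.2] [393 239  17  17 212] [ 0.5396 -0.1895  0.075 ]
top [189.4 249.4] [184 244  12  11  88] [0.5377 0.2627 0.075 ]
top [300.5 265.6] [293 258  16  16 205] [0.5017 0.026  0.075 ]
```

View pics/wrist2.png

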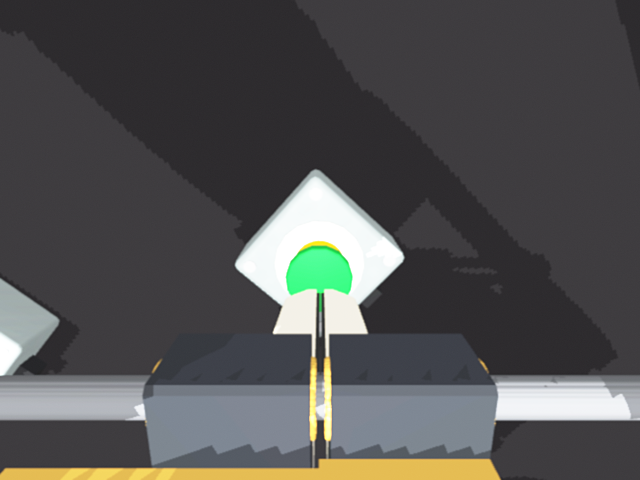

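The wrist view shows the cap centred under the fingers, around (319,279). I'll press slowly.

Request:
step_arm(
  commands=[
    {"xyz": [12, 0, 0], "turn": [0, 0, 0], "grip": 0},
    {"xyz": [24, 0, 0], "turn": [0, 0, 0], "grip": 0},
    {"xyz": [31, 0, 0], "turn": [0, 0, 0], "grip": 0},
    {"xyz": [34, 0, 0], "turn": [0, 0, 0], "grip": 0},
    {"xyz": [35, 0, 0], "turn": [0, 0, 0], "grip": 0},
    {"xyz": [36, 0, 0], "turn": [0, 0, 0], "grip": 0},
    {"xyz": [37, 0, 0], "turn": [0, 0, 0], "grip": 0},
    {"xyz": [38, 0, 0], "turn": [0, 0, 0], "grip": 0},
    {"xyz": [38, 0, 0], "turn": [0, 0, 0], "grip": 0},
  ],
)

```text
t: 2.7
tool_pos: [0.5453, 0.269, 0.1569]
orientation: [0.338, 1.544, -0.338]
force: [0.5, 0.9, 0.7]
opening: 0.0009
```

Request:
step_arm(
  commands=[
    {"xyz": [1, 0, 0], "turn": [0, 0, 0], "grip": 0},
    {"xyz": [2, 0, 0], "turn": [0, 0, 0], "grip": 0},
    {"xyz": [2, 0, 0], "turn": [0, 0, 0], "grip": 0},
  ],
)

```text
t: 3.08
tool_pos: [0.5452, 0.269, 0.1548]
orientation: [0.338, 1.544, -0.338]
force: [0.8, 0.2, 2.2]
opening: 0.0003
```

Request:
step_arm(
  commands=[
    {"xyz": [1, 0, 0], "turn": [0, 0, 0], "grip": 0},
    {"xyz": [1, 0, 0], "turn": [0, 0, 0], "grip": 0},
  ],
)

```text
t: 3.32
tool_pos: [0.5452, 0.269, 0.1538]
orientation: [0.338, 1.544, -0.338]
force: [0.9, 0.0, 1.6]
opening: 0.0004
```

Request:
step_arm(
  commands=[
    {"xyz": [1, 0, 0], "turn": [0, 0, 0], "grip": 0},
    {"xyz": [1, 0, 0], "turn": [0, 0, 0], "grip": 0},
  ],
)

```text
t: 3.58
tool_pos: [0.5452, 0.269, 0.1528]
orientation: [0.338, 1.544, -0.338]
force: [1.0, 0.1, 1.5]
opening: 0.0004
```

Request:
step_arm(
  commands=[
    {"xyz": [1, 0, 0], "turn": [0, 0, 0], "grip": 0},
    {"xyz": [1, 0, 0], "turn": [0, 0, 0], "grip": 0},
  ],
)

```text
t: 3.82
tool_pos: [0.5452, 0.269, 0.1517]
orientation: [0.338, 1.544, -0.338]
force: [1.3, 0.1, 0.5]
opening: 0.0004
```

Request:
step_arm(
  commands=[
    {"xyz": [1, 0, 0], "turn": [0, 0, 0], "grip": 0},
    {"xyz": [1, 0, 0], "turn": [0, 0, 0], "grip": 0},
  ],
)

```text
t: 4.08
tool_pos: [0.5452, 0.269, 0.1507]
orientation: [0.338, 1.544, -0.338]
force: [1.7, 0.4, 2.4]
opening: 0.0003
```

```bash
python3 - <<'E'
from h import *
for i in range(4):
    read_camera('top'); s=telemetry.read_state(); print(s['t'],s['tool_pos'][2]-.084,s['force'].round(2))
E
```

```text
4.125 0.06676084711175946 [1.46 0.96 2.12]
4.175 0.06678575594288029 [1.67 0.12 2.1 ]
4.225 0.06678233065166768 [1.64 0.07 2.54]
4.275 0.0667966937707425 [0.94 0.71 2.88]
```

Force averages about 2.4 N at 8.2 mm with no peak felt, which points to a worn button. I'll back off to the earlier pose and compare the wrist view to see whether it sprang back.

Request:
step_arm(
  commands=[
    {"xyz": [-4, 0, 0], "turn": [0, 0, 0], "grip": 0},
    {"xyz": [-14, 0, 0], "turn": [0, 0, 0], "grip": 0},
    {"xyz": [-30, 0, 0], "turn": [0, 0, 0], "grip": 0},
    {"xyz": [-44, 0, 0], "turn": [0, 0, 0], "grip": 0},
    {"xyz": [-44, 0, 0], "turn": [0, 0, 0], "grip": 0},
  ],
)

```text
t: 4.9
tool_pos: [0.5462, 0.2694, 0.1972]
orientation: [0.339, 1.541, -0.336]
force: [-0.8, 0.3, 0.3]
opening: 0.0004
```

```bash
python3 - <<'E'
from h import *
moves()
p=camera_params('wrist'); im=read_camera('wrist'); cv2.imwrite('pics/wrist3.png',im[:,:,::-1])
for c,s in greens(im): print(c,s,ray(p,c,.075).round(4))
im=read_camera('scene')
for c,s in greens(im): print('scene',c,s)
E
```

```text
t 4.9 pos [0.5462 0.2694 0.1972] F [-0.78  0.31  0.28] open 0.0004310763658817023 
axes
 [[ 0.004  0.418  0.909]
 [ 0.001  0.909 -0.418]
 [-1.     0.003  0.003]]
L 0.11 [ 3.2 -1.7 -0.5]
L 0.08 [33.2 -1.8 -0.6]
M 0.11 [   2.7 -240.9   61. ]
M 0.08 [  32.7 -241.    60.9]
R 0.11 [   2.6 -420.4  186.4]
R 0.08 [  32.6 -420.5  186.3]
[315.8 268.8] [ 283  241   67   65 2860] [0.5397 0.2697 0.075 ]
scene [174.8 177. ] [165 169  20  17 271]
scene [243.8 196.3] [235 188  19  18 267]
scene [358.2 222.6] [349 213  19  20 292]
scene [223.8 256.5] [214 248  20  18 294]
scene [479.2 295.9] [469 286  22  20 313]
```

Cap L is back out: its scene pixel is unchanged at (479,296) and it is still 67 px wide in the wrist view. So L is worn. Next is the middle button.

Request:
step_arm(
  commands=[
    {"xyz": [0, -60, 15.5], "turn": [0, 0, 0], "grip": 0},
    {"xyz": [0, -120, 31], "turn": [0, 0, 0], "grip": 0},
    {"xyz": [0, -180, 46.5], "turn": [0, 0, 0], "grip": 0},
    {"xyz": [0, -225, 58], "turn": [0, 0, 0], "grip": 0},
    {"xyz": [0, -240, 62], "turn": [0, 0, 0], "grip": 0},
    {"xyz": [0, -240, 62], "turn": [0, 0, 0], "grip": 0},
    {"xyz": [0, -240, 62], "turn": [0, 0, 0], "grip": 0},
    {"xyz": [0, -240, 62], "turn": [0, 0, 0], "grip": 0},
  ],
)

```text
t: 6.0
tool_pos: [0.5014, 0.0262, 0.1946]
orientation: [0.337, 1.545, -0.336]
force: [-0.6, -0.4, -0.3]
opening: 0.0005
```

```bash
python3 - <<'E'
from h import *
moves()
p=camera_params('wrist'); im=read_camera('wrist'); cv2.imwrite('pics/wrist4.png',im[:,:,::-1])
for c,s in greens(im): print(c,s,ray(p,c,.075).round(4))
E
```

```text
t 6.0 pos [0.5014 0.0262 0.1946] F [-0.62 -0.37 -0.31] open 0.0005399953017436518 
axes
 [[-0.     0.416  0.909]
 [ 0.     0.909 -0.416]
 [-1.     0.    -0.   ]]
L 0.11 [  0.7 238.  -60.9]
L 0.08 [ 30.7 238.  -60.9]
M 0.11 [ 0.6 -1.3  0.2]
M 0.08 [30.6 -1.3  0.2]
R 0.11 [   0.5 -181.   125.3]
R 0.08 [  30.5 -181.   125.3]
[317.  271.4] [ 284  245   68   66 2747] [0.4952 0.0268 0.075 ]
[ 24.3 457. ] [   0  442   56   33 1227] [ 0.5289 -0.1787  0.075 ]
```

Position is good; the wrist view matches the earlier one. I'll press slowly with finer readings.

Request:
step_arm(
  commands=[
    {"xyz": [12, 0, 0], "turn": [0, 0, 0], "grip": 0},
    {"xyz": [24, 0, 0], "turn": [0, 0, 0], "grip": 0},
    {"xyz": [31, 0, 0], "turn": [0, 0, 0], "grip": 0},
    {"xyz": [34, 0, 0], "turn": [0, 0, 0], "grip": 0},
    {"xyz": [35, 0, 0], "turn": [0, 0, 0], "grip": 0},
    {"xyz": [36, 0, 0], "turn": [0, 0, 0], "grip": 0},
    {"xyz": [37, 0, 0], "turn": [0, 0, 0], "grip": 0},
    {"xyz": [38, 0, 0], "turn": [0, 0, 0], "grip": 0},
    {"xyz": [39, 0, 0], "turn": [0, 0, 0], "grip": 0},
    {"xyz": [39, 0, 0], "turn": [0, 0, 0], "grip": 0},
  ],
)

```text
t: 7.3
tool_pos: [0.5014, 0.025, 0.1559]
orientation: [0.338, 1.544, -0.338]
force: [0.2, -0.9, 2.1]
opening: 0.0001
```

Request:
step_arm(
  commands=[
    {"xyz": [0.5, 0, 0], "turn": [0, 0, 0], "grip": 0},
    {"xyz": [1, 0, 0], "turn": [0, 0, 0], "grip": 0},
    {"xyz": [1, 0, 0], "turn": [0, 0, 0], "grip": 0},
  ],
)

```text
t: 7.68
tool_pos: [0.5014, 0.025, 0.1549]
orientation: [0.338, 1.544, -0.338]
force: [-0.3, -0.7, 2.8]
opening: 0.0003
```

Request:
step_arm(
  commands=[
    {"xyz": [0.5, 0, 0], "turn": [0, 0, 0], "grip": 0},
    {"xyz": [0.5, 0, 0], "turn": [0, 0, 0], "grip": 0},
  ],
)

```text
t: 7.92
tool_pos: [0.5013, 0.025, 0.1544]
orientation: [0.338, 1.544, -0.338]
force: [-0.4, -0.7, 4.1]
opening: 0.0007
```

Request:
step_arm(
  commands=[
    {"xyz": [0.5, 0, 0], "turn": [0, 0, 0], "grip": 0},
    {"xyz": [0.5, 0, 0], "turn": [0, 0, 0], "grip": 0},
  ],
)

```text
t: 8.18
tool_pos: [0.5013, 0.025, 0.1538]
orientation: [0.338, 1.544, -0.338]
force: [0.3, -1.1, 3.9]
opening: 0.0002
```

Force is rising faster, about 4 N at 5 mm. I'll continue.

Request:
step_arm(
  commands=[
    {"xyz": [0.5, 0, 0], "turn": [0, 0, 0], "grip": 0},
    {"xyz": [0.5, 0, 0], "turn": [0, 0, 0], "grip": 0},
  ],
)

```text
t: 8.43
tool_pos: [0.5012, 0.025, 0.1531]
orientation: [0.338, 1.544, -0.338]
force: [1.8, -1.0, 1.3]
opening: 0.0005
```

Request:
step_arm(
  commands=[
    {"xyz": [0.5, 0, 0], "turn": [0, 0, 0], "grip": 0},
    {"xyz": [0.5, 0, 0], "turn": [0, 0, 0], "grip": 0},
  ],
)

```text
t: 8.68
tool_pos: [0.5006, 0.0251, 0.152]
orientation: [0.338, 1.546, -0.338]
force: [0.3, -0.6, 0.2]
opening: 0.0002
```

Request:
step_arm(
  commands=[
    {"xyz": [0.5, 0, 0], "turn": [0, 0, 0], "grip": 0},
    {"xyz": [0.5, 0, 0], "turn": [0, 0, 0], "grip": 0},
  ],
)

```text
t: 8.93
tool_pos: [0.501, 0.025, 0.152]
orientation: [0.338, 1.545, -0.338]
force: [-0.1, 0.2, -0.2]
opening: 0.0005
```

```bash
python3 - <<'E'
from h import *
for i in range(4):
    read_camera('top'); s=telemetry.read_state(); print(s['t'],s['tool_pos'][2]-.084,s['force'].round(2))
E
```

```text
8.975 0.06806629885071179 [-0.02  0.18 -0.42]
9.025 0.06811018238663617 [-0.55 -0.04 -0.61]
9.075 0.06819602423485614 [ 0.31  0.38 -0.26]
9.125 0.06823950098568267 [-0.64 -0.55  0.25]
```

It snapped: the force fell from 4 N to 0. I'll retreat and check.

Request:
step_arm(
  commands=[
    {"xyz": [-6, 0, 0], "turn": [0, 0, 0], "grip": 0},
    {"xyz": [-20, 0, 0], "turn": [0, 0, 0], "grip": 0},
    {"xyz": [-43, 0, 0], "turn": [0, 0, 0], "grip": 0},
    {"xyz": [-43, 0, 0], "turn": [0, 0, 0], "grip": 0},
    {"xyz": [-43, 0, 0], "turn": [0, 0, 0], "grip": 0},
    {"xyz": [-43, 0, 0], "turn": [0, 0, 0], "grip": 0},
  ],
)

```text
t: 9.88
tool_pos: [0.5007, 0.025, 0.1943]
orientation: [0.338, 1.546, -0.338]
force: [0.0, 0.3, -0.2]
opening: 0.0007
```

```bash
python3 - <<'E'
from h import *
moves()
for n in('wrist','scene'):
    p=camera_params(n); im=read_camera(n); cv2.imwrite(f'pics/{n}5.png',im[:,:,::-1])
    for c,s in greens(im): print(n,c,s,ray(p,c,.075).round(4))
a=cv2.imread('pics/scene1.png')[180:280,300:420];b=cv2.imread('pics/scene5.png')[180:280,300:420]
cv2.imwrite('pics/cmp.png',cv2.resize(np.hstack([a,b]),None,fx=3,fy=3))
E
```

```text
t 9.875 pos [0.5007 0.025  0.1943] F [ 0.03  0.3  -0.19] open 0.0006847947461537256 
axes
 [[-0.002  0.418  0.909]
 [ 0.     0.909 -0.418]
 [-1.    -0.001 -0.001]]
L 0.11 [ 2.000e-01  2.393e+02 -6.120e+01]
L 0.08 [ 30.2 239.3 -61.1]
M 0.11 [0.3 0.1 0.3]
M 0.08 [30.3  0.2  0.4]
R 0.11 [   0.2 -179.4  125.7]
R 0.08 [  30.2 -179.4  125.8]
wrist [320.1 268.6] [ 288  241   65   64 2790] [0.4935 0.0277 0.075 ]
wrist [ 25.8 457.6] [   0  443   58   32 1206] [ 0.5283 -0.1791  0.075 ]
scene [174.8 177. ] [165 169  20  17 271] [ 0.5581 -0.333   0.075 ]
scene [243.9 196.3] [235 188  19  18 265] [ 0.54   -0.1919  0.075 ]
scene [357.7 226.1] [349 218  18  18 256] [0.5079 0.0266 0.075 ]
scene [223.8 256.5] [214 248  20  18 294] [ 0.668  -0.1597  0.075 ]
scene [479.6 295.6] [470 286  21  20 332] [0.546  0.2677 0.075 ]
```

View pics/cmp.png

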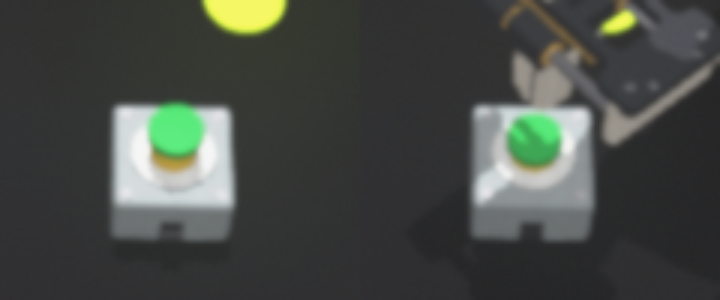

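The right half shows the middle cap sitting low, at scene (357.7,226) against (358,222.6) before. The yellow stem is almost hidden, so it is latched. L is fully out at (479.6,295.6), exactly as at the start, and the arm is clear. I'll hand in.

```bash
python3 -c "
from h import *
print(robot.close_job())"
```

```text
the job is handed in; nothing more can be done
None
```

The good button is the middle grey one, at about (0.501, 0.025). I left it pushed in and handed the job in at about 10 s of the 48 s allowed.

- **Left button, pressed first:** it stayed soft, at about 2.4 N when 8 mm down, with no snap. It sprang back out, and its scene pixel is the same as at the start. One reading there was oddly low (0.5 N at 7 mm). I took it as noise, because the neighbouring readings and the spring-back both fit a worn button.
- **Middle button, pressed second:** it reached about 4 N at 5 mm, then gave way to 0 N.
- **Right button:** not pressed.

In the last check, the middle cap sat visibly low with its yellow stem almost hidden, the other caps had not moved, and the gripper was clear at about 0 N.

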